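Turn the sand core to the inspection lamp

TASK

Turn the little turntable by pushing gently on its arms with a fingertip, until the red arm points straight at the inspection lamp (the stand with the white dome, not the blue blow-off stand). Do not grip anything: the yellow sand core rides round on the disc untouched and stays in its place there, and the things lying about on the bench are left alone. Finish with the turntable at rest.

Things in the scene. Friction and masses are not known exactly. Their poses are not given: they have to be found in the camera images.
- hub (a point): Centre of the turntable, on its upright axis, 45 mm above the bench at the height of the arms' centre lines. Its axes turn with the turntable: +x along the red arm, z up. Turntable: aluminium disc 124 mm across, 14 mm thick, top 52 mm above the bench, on a fixed round steel foot 120 mm across and 12 mm high; four level arms at right angles to one another, any of which may be pushed.
- red_end (a point): Centre of the red ball at the end of the red arm, 145 mm from the axis, 45 mm above the bench. Each arm is a round bar 14 mm thick (38 to 52 mm above the bench, nothing beneath), free from 62 to 132 mm from the axis, then a 26 mm ball. One arm and ball are red, the other three steel with black balls.
- disc (a joint): Turn of the turntable on its foot, rad, 0 at the start, growing anticlockwise seen from above. No stop within nearly a full turn either way. Stiff bearing with friction of about 0.2 N m (about 2 N at an arm's end): it stays where it is left.
- core_center (a point): Yellow sand core standing loose on the disc, centred on it: block 64 x 44 x 22 mm with a stub and a small upright ring on top, 56 mm high in all (top 108 mm above the bench), within 40 mm of the axis. The point is 25 mm above its underside; x along its length, ring on its +x side; at the start x lies along the red arm. About 0.3 kg, held by friction.
- lamp: Inspection lamp, fixed to the bench: black round foot 70 mm across and 14 mm high, thin steel post, glowing white dome 68 mm across, 134 mm high in all. Origin at the centre of its underside; round, so its yaw means nothing. Stands 0.21 to 0.27 m from the turntable's axis.
- blower: Air blow-off stand, fixed to the bench: black round foot 70 mm across, blue post 22 mm in diameter with a brass tip, 128 mm high. Origin at the centre of its underside. Not the target. Stands 0.21 to 0.27 m from the turntable's axis, on the other side from the lamp.
- bowl: White bowl, loose, 90 mm across, 45 mm high, beyond the turntable. Origin at the centre of its underside. Leave alone.
- pipe_core: Yellow core ring, loose, 64 mm across with a 40 mm bore, 35 mm high, beyond the turntable. Origin at the centre of its underside. Leave alone.
- brush: Flat brush, loose, 200 mm long, 42 mm wide, 20 mm high, lying on the bench on the robot's right. Origin under its middle, x along it towards the bristles. Leave alone.
- elbow: Yellow core, loose, 50 x 50 mm block with a round stub, 60 mm high, on the robot's left. Origin at the centre of its underside. Leave alone.
Things that resemble listed ones, but are neither listed nor needed, are in the scene too. What is shaped like the lamp but purple or turquoise is not meant.

How it is judged:
By the outcome, as a careful person would: the job done as asked, in the order asked, and still so for the second after the job is handed in, with the robot touching nothing.
It also fails if it takes over 45 s, if anything falls off the work surface, if the arm or the gripper's body presses on something with over 40 N, if the wrist force passes 120 N, or if a joint passes its speed limit or range.

ROBOT

A 6-joint arm with a two-finger parallel gripper is mounted at the origin on the work surface. World frame = base frame: x ahead of the robot, y to its left, z up, the work surface at z = 0. Lengths are in m, angles in rad, forces in N, time in s.
With the tool pointing down it reaches from about 0.325 to 0.775 m from the base axis. Payload 5.5 kg.
Tool frame: the origin (TCP) lies at the very end of the fingers, on their centre line; the grasp point (between the pads) lies 19 mm behind it; z points along the fingers, y is the line along which they close (so a half turn about z gives the same grasp; the last joint's range is limited). The gripper opens to 88 mm and grips with 3 to 60 N. Pads are 20 mm wide; open, the fingers measure 115 mm over their backs; the gripper's body (75 mm by 178 mm) begins 61 mm behind the grasp point.
Start: joints at [1.264, 0.091, 1.231, -0, 1.82, -0.057], TCP at [0.148, 0.581, 0.201] pointing down, gripper open.
Joint ranges: [-2.87, 2.87], [-0.86, 2.18], [0.17, 2.46], [-1.51, 4.65], [0.06, 2.69], [-2.65, 2.65]. Speed limits (rad/s): [2.57, 2.57, 3.01, 3.14, 3.14, 3.14].

INTERFACE

Orientations are given as a unit quaternion [w, x, y, z].
In Python, from station import arm gives the robot as it stands. The module is installed in compiled form; this text tells all that it offers.
- The arm moves only by the shell command python3 -m crank 'ROWS' [OPENING]. ROWS is a JSON object of lists of equal length, an entry for each row: "offset": the shift along the world's x, y, z in mm, a list of three; "yaw": the turn about the world's z in rad. In form: {"offset": [[dx, dy, dz], ...], "yaw": [yaw, ...]}. A call has 1 to 5 rows; each row is the pose to reach, as a shift and turn from the pose commanded when the call began; what a row does not reach only later rows make up. A row lasts 1/8 s, in which the tool goes at most 62.5 mm and 10.7 degrees, less where a joint would pass 70% of its speed; a pose out of reach is approached as far as the arm can. A call with a gripper value outside its range is refused whole. OPENING is the opening, from -1 (shut) to 1 (fully open), set as the call begins (- or left out, the last holds). The fingers move at their own pace and stop on an object; the grip force is fixed at half the most. Time passes only in rows, so rows that repeat a pose let the fingers close. It gives the time, the measured TCP pose, the force, the opening and the grip force at its end, in the units of the state.
- arm.observe(): the state, without advancing time (a new reading comes with each control period).
- arm.grab_frame(name): name is "side" or "top" or "wrist"; returns a dict with "img" (420x560x3 uint8, red, green, blue), "z_map" (420x560 float32, m along the optical axis (not along the pixel's ray), 0 where there is no reading), "fx", "fy", "cx", "cy" (pixels), "k1" (the pictures are not rectified: a ray, as slopes to the right and down, at radius r is drawn at 1 + k1 r^2 times it, then the intrinsics apply), "R" (3x3) and "t" (3): a world point X has camera coordinates R X + t; the wrist camera has in their place "T_tool_cam" (4x4, takes a point from camera to tool coordinates, whose origin is the TCP and whose axes are the flange's). Camera axes: x right, y down, z forward; pixel columns grow to the right and rows downward; lengths in m; the calibration is good to about 2 mm. A picture is of the moment at which its call begins: read the wrist's pose just before it.
- arm.hand_in(): hands the job in; it is judged then, once.
The state is a dict: "t": time; "qpos": joint angles; "joint_vel": joint speeds; "effort": joint torques, N m; "ee_pos": TCP position; "tool_rot": TCP orientation; "ft_force": force on the tool from outside, world axes, zero at the start; "ft_torque": the same for the moment, N m; "finger_gap": finger opening in m; "finger_force": force on a finger pad.
Only numpy, scipy, OpenCV 4.12 (cv2) and the standard library are available. Lean on these libraries where they do the work, as an engineer would, in place of code of your own. Each camera call takes 0.05 s, during which the arm holds its last target. There are 200 camera calls.

## Working session

There is one attempt and no reset: what is moved stays moved. The work goes in short steps, Python scripts to look and compute and a shell command to move; the robot and the scene stay as the last step left them, time stands still between calls to the robot, and variables do not carry over. Pictures are saved under pics/ and viewed, at most 10 in all, crops included, and the job is handed in when it is done.

```bash
mkdir -p pics; cat > h.py <<'E'
from station import arm
import numpy as np, cv2
def grab(n):
    s=arm.observe(); f=arm.grab_frame(n); f['s']=s; return f
def save(f,p): cv2.imwrite('pics/'+p,f['img'][:,:,::-1])
def ray(f,u,v):
    K=np.array([[f['fx'],0,f['cx']],[0,f['fy'],f['cy']],[0,0,1.]])
    p=cv2.undistortPoints(np.array([[[u,v]]],float),K,np.array([f['k1'],0,0,0,0.]))[0,0]
    d=f['R'].T@np.array([p[0],p[1],1]); o=-f['R'].T@f['t']; return o,d
def onz(f,u,v,z):
    o,d=ray(f,u,v); return o+d*(z-o[2])/d[2]
def dep(f,u,v):
    o,d=ray(f,u,v); return o+d*float(f['z_map'][int(round(v)),int(round(u))])
E
python3 - <<'E'
from h import *
for n in('top','side'):
    f=grab(n); save(f,n+'0.png'); print(n,-f['R'].T@f['t'],f['R'][2],f['fx'],f['k1'])
print(arm.observe())
E
```

```text
top [ 0.4787827  -0.02219048  1.49016886] [ 0.09058447 -0.00492803 -0.99587658] 506.44301923274173 -0.14091932495045198
side [ 0.43795081 -1.00112332  0.86001319] [ 0.1264751   0.79099865 -0.59860269] 484.16427980547115 -0.1263268937187033
{'t': 0.1, 'qpos': array([ 1.26428864e+00,  9.17955043e-02,  1.23174648e+00, -7.21896403e-06,
        1.81978636e+00, -5.67195987e-02]), 'joint_vel': array([-0.00045149, -0.00239593, -0.00072839, -0.0022867 , -0.00017796,
        0.00100056]), 'effort': array([ 2.17119516e-03, -4.47855628e+01, -4.07573318e+01,  6.99630473e-02,
        2.83385249e-02, -1.20504401e-04]), 'ee_pos': array([0.14824599, 0.58109423, 0.20002355]), 'tool_rot': array([-1.53306569e-04,  1.24570438e-01,  9.92210387e-01, -8.54206591e-04]), 'ft_force': array([-0.99849656, -0.11393254, -0.49559729]), 'ft_torque': array([-0.00142209,  0.03176143,  0.01485284]), 'finger_force': 0.0, 'finger_gap': 0.08761311779579996}
```

View pics/top0.png

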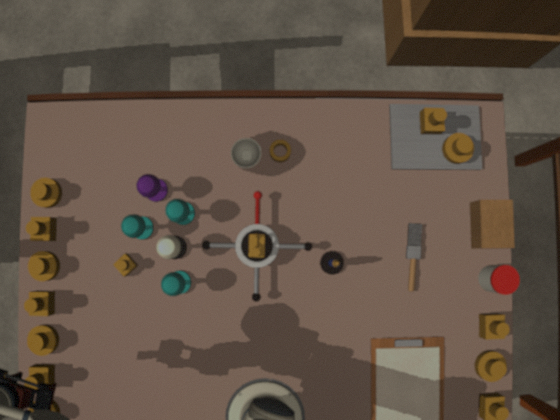

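View pics/side0.png

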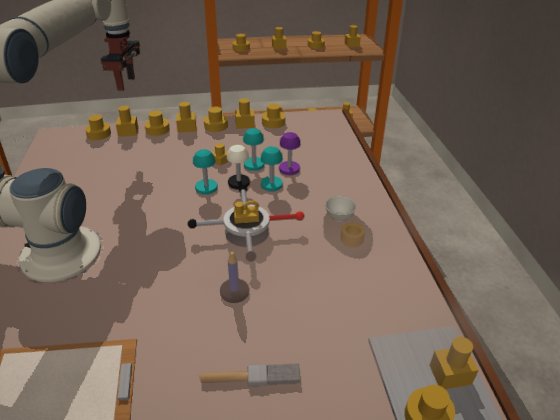

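The top view shows the turntable hub at about (257,246), the red ball at (258,195) and black balls at (206,245), (308,246) and (256,297). The lamp candidates are white (171,247), turquoise (137,227), (180,211) and (176,283), and purple (150,187). Only the one at (171,247), side view (237,155), is white. The blue blower is at (332,263). I'll measure these and check the lamp in an enlarged crop.

```bash
cat >> h.py <<'E'
def blob(f,mask,c,r):
    m=np.zeros(mask.shape,np.uint8); cv2.circle(m,c,r,1,-1); m=(mask&(m>0)).astype(np.uint8)
    n,l,st,ce=cv2.connectedComponentsWithStats(m)
    if n<2: return None
    i=1+np.argmax(st[1:,4]); return ce[i],st[i]
def hsv(f): return [x.astype(int) for x in cv2.split(cv2.cvtColor(f['img'],cv2.COLOR_RGB2HSV))]
E
python3 - <<'E'
from h import *
T=grab('top');S=grab('side')
h,s,v=hsv(T)
print('bench v',v[330,300],'z check',dep(T,330,330))
print('red',h[195,258],s[195,258],v[195,258],'blk',v[245,206],v[246,308],v[297,256],'lamp',h[247,171],s[247,171],v[247,171])
red=((h<8)|(h>172))&(s>150)&(v>60)
b=blob(T,red,(258,195),6);print('redball',b, onz(T,*b[0],.045))
for c in((206,245),(308,246),(256,297)):
    b=blob(T,v<45,c,8); print('black',b, onz(T,*b[0],.045) if b else 0)
b=blob(T,(v>130)&(s<70),(171,247),18);print('dome',b); print(onz(T,*b[0],.115),dep(T,*b[0]))
b=blob(T,(v>110)&(s<60),(257,246),25);print('disc',b, onz(T,*b[0],.052))
h,s,v=hsv(S)
b=blob(S,(v>130)&(s<70),(237,155),14);print('dome side',b);print(onz(S,*b[0],.115),dep(S,*b[0]))
b=blob(S,v<45,(239,181),14);print('foot side',b);print(onz(S,*b[0],.014) if b else 0)
b=blob(S,((h<8)|(h>172))&(s>150)&(v>60),(300,216),7);print('red side',b,onz(S,*b[0],.045))
a=cv2.resize(T['img'][150:330,110:350],(800,600),interpolation=cv2.INTER_CUBIC); a=np.clip(a*1.6,0,255).astype(np.uint8)
cv2.imwrite('pics/crop.png',a[:,:,::-1])
E
```

```text
bench v 85 z check [ 0.25571506 -0.19222535 -0.00077473]
red 2 214 137 blk 33 34 33 lamp 40 34 157
redball (array([257.07843137, 195.60784314]), array([254, 192,   7,  10,  51], dtype=int32)) [0.64566133 0.01961036 0.045     ]
black (array([205.55813953, 244.55813953]), array([203, 241,   6,   8,  43], dtype=int32)) [0.50533882 0.16660494 0.045     ]
black (array([307.6875 , 245.90625]), array([305, 243,   7,   7,  32], dtype=int32)) [ 0.50123028 -0.12478154  0.045     ]
black (array([255.83783784, 296.59459459]), array([253, 294,   7,   7,  37], dtype=int32)) [0.35794157 0.02294956 0.045     ]
dome (array([164.3878327 , 247.11787072]), array([156, 239,  18,  19, 263], dtype=int32))
[0.49685496 0.2703008  0.115     ] [0.49665124 0.26700367 0.13050171]
disc (array([251.40809444, 246.5311973 ]), array([235, 224,  41,  47, 593], dtype=int32)) [0.49965136 0.03532585 0.052     ]
dome side (array([236.94701987, 153.18322296]), array([225, 141,  27,  28, 453], dtype=int32))
[0.49622585 0.25412922 0.115     ] [0.4954199  0.23676895 0.12530361]
foot side (array([238.64573991, 182.40358744]), array([228, 175,  22,  16, 223], dtype=int32))
[0.49667261 0.24696607 0.014     ]
red side (array([298.625   , 215.453125]), array([293, 212,  11,   8,  64], dtype=int32)) [0.64459237 0.01973026 0.045     ]
```

View pics/crop.png

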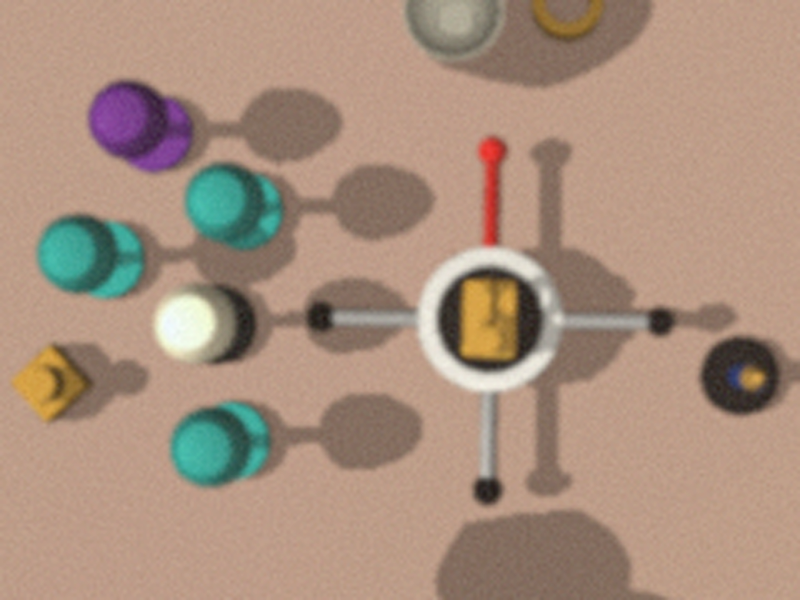

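The crop confirms it: the white dome on a black foot at crop (195,323), which is pixel (169,247), is the lamp. Turquoise and purple lookalikes surround it. The hub is near (0.5025, 0.021), the red arm is at about -0.01 rad, and the lamp is near (0.497, 0.25). It needs about +92° anticlockwise.

My plan is to push the near arm towards -y with shut fingers for about 60°, then finish with the left arm, which will have come round to the near side.

```bash
python3 -m crank '{"offset": [[21,-43,0],[42,-86,0],[63,-129,0],[84,-172,0],[105,-215,0]], "yaw": [0,0,0,0,0]}' -1; python3 -m crank '{"offset": [[21,-43,0],[42,-86,0],[63,-129,0],[84,-172,0],[105,-215,0]], "yaw": [0,0,0,0,0]}'; python3 -m crank '{"offset": [[20,-43,0],[40,-84,0],[40,-84,-40],[40,-84,-80],[40,-84,-80]], "yaw": [0,0,0,0,0]}'
python3 - <<'E'
from h import *
T=grab('top');S=grab('side');save(T,'t1.png')
# lamp: dome rim ellipse via top + side midpoints, foot via dark/white union
h,s,v=hsv(T)
b=blob(T,(s<75)&(v>75),(168,247),20);print('top dome',b,T['img'][247,150:195].tolist()[::4])
h,s,v=hsv(S)
b2=blob(S,(s<75)&(v>75),(237,155),18);print('side dome',b2)
c=b[1][0]+b[1][2]/2-.5,b[1][1]+b[1][3]/2-.5
for q in(b[0],c):
  o1,d1=ray(T,*q);o2,d2=ray(S,*b2[0])
  k=np.linalg.lstsq(np.c_[d1,-d2],o2-o1,rcond=None)[0];print('tri',o1+d1*k[0],o2+d2*k[1])
b=blob(T,(v<45),(332,263),20);print('blower',b,onz(T,*b[0],.014))
E
```

```text
t: 0.82
ee_pos: [0.2537, 0.365, 0.2009]
tool_rot: [0.0, 0.124, 0.992, -0.0]
ft_force: [1.2, 0.6, -0.6]
finger_gap: 0.0412
finger_force: 0.0
t: 1.45
ee_pos: [0.3587, 0.1499, 0.201]
tool_rot: [0.0, 0.125, 0.992, 0.0]
ft_force: [1.0, 0.6, -0.2]
finger_gap: 0.0003
finger_force: 0.0
t: 2.08
ee_pos: [0.3964, 0.067, 0.1178]
tool_rot: [-0.003, 0.125, 0.992, -0.001]
ft_force: [-0.6, 0.1, 0.8]
finger_gap: -0.0001
finger_force: 0.0
top dome (array([165.69230769, 247.13846154]), array([ 148,  228,   41,   40, 1040], dtype=int32)) [[121, 102, 89], [122, 101, 89], [153, 159, 149], [152, 159, 159], [153, 159, 150], [151, 158, 140], [128, 125, 106], [85, 80, 67], [31, 27, 22], [48, 42, 37], [84, 71, 62], [92, 78, 67]]
side dome (array([237.68614994, 154.613723  ]), array([223, 137,  33,  37, 787], dtype=int32))
tri [0.49699924 0.26972943 0.10058476] [0.498975   0.26963863 0.10059159]
tri [0.49597029 0.26238164 0.10499408] [0.49862062 0.26225896 0.10500176]Traceback (most recent call last):
  File "<stdin>", line 12, in <module>
TypeError: 'NoneType' object is not subscriptable
```

```bash
python3 -m crank '{"offset": [[0,0,-40],[0,0,-79],[0,0,-79]], "yaw": [0,0,0]}'
python3 -m crank '{"offset": [[0,-8,0],[0,-16,0],[1,-24,0],[2,-32,0],[3,-40,0]], "yaw": [0.05,0.1,0.15,0.2,0.27]}'
```

```text
t: 2.55
ee_pos: [0.3975, 0.0675, 0.0415]
tool_rot: [-0.001, 0.124, 0.992, -0.0]
ft_force: [0.9, -0.6, 1.1]
finger_gap: 0.0005
finger_force: 0.0
t: 3.18
ee_pos: [0.4033, 0.0273, 0.0461]
tool_rot: [0.003, -0.011, 1.0, -0.0]
ft_force: [0.2, 0.4, 0.4]
finger_gap: 0.0003
finger_force: 0.0
```

```bash
python3 - <<'E'
from h import *
S=grab('side');W=grab('wrist'); o=arm.observe(); print(o['ee_pos'],o['ft_force'],o['qpos'])
a=cv2.resize(S['img'][130:300,150:360],(494,400)); b=cv2.resize(W['img'],(300,400))
cv2.imwrite('pics/c2.png',np.clip(np.hstack([a,b])*1.5,0,255).astype(np.uint8)[:,:,::-1])
E
```

```text
[0.40323286 0.02700491 0.04563167] [ 0.32518635 -0.72439732  0.04885933] [-1.71504504e-02 -4.46005901e-01  1.98088140e+00 -2.25952111e-04
  1.60181732e+00 -1.60807421e+00]
```

View pics/c2.png

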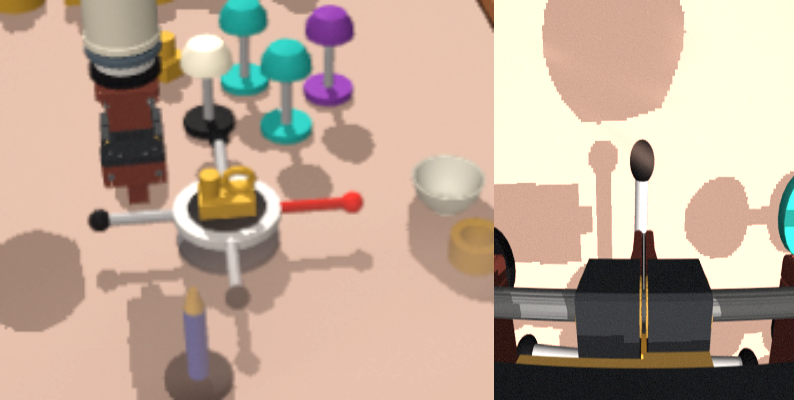

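The side view shows the fingertip behind the near arm. The red ball, at crop (352,202), has barely moved. I'll work out the disc angle numerically.

```bash
cat >> h.py <<'E'
HUB=np.array([.5025,.0211])
def redang(r=8):
    out=[]
    for n in('top','side'):
        f=grab(n);h,s,v=hsv(f)
        m=(((h<8)|(h>172))&(s>150)&(v>50)).astype(np.uint8)
        nn,l,st,ce=cv2.connectedComponentsWithStats(m)
        # points of red blobs within 0.17 of hub, projected on z=.045
        P=[onz(f,u,w,.045)[:2]-HUB for w,u in zip(*np.nonzero(m))]
        P=np.array([p for p in P if .06<np.hypot(*p)<.17])
        if len(P)<5: out.append((n,len(P)));continue
        Q=P[np.hypot(*P.T)>.132]
        out.append((n,len(P),len(Q),np.round(Q.mean(0)+HUB,4).tolist() if len(Q) else 0,round(float(np.arctan2(*Q.mean(0)[::-1])),4) if len(Q) else 0, round(float(np.arctan2(*P.mean(0)[::-1])),4)))
    return out
E
python3 - <<'E'
from h import *
for o in redang(): print(o)
s=arm.observe();print(s['ee_pos'],s['tool_rot'],s['ft_force'])
E
```

```text
('top', 118, 47, [0.6468, 0.0197], -0.01, -0.011)
('side', 312, 132, [0.4956, 0.0704], 1.7097, 1.3415)
[0.40262045 0.0275311  0.04451108] [ 1.72561586e-03 -9.27995737e-03  9.99955451e-01  3.86223598e-05] [-0.64044504 -0.17907059  0.3017952 ]
```

```bash
python3 - <<'E'
from h import *
f=grab('side')
for v in range(196,228,3):
    for u in (203,207,211): print(u,v,np.round(dep(f,u,v),3),f['img'][v,u],end=' | ')
    print()
a=cv2.resize(f['img'][150:240,165:285],(800,600),interpolation=cv2.INTER_CUBIC)
cv2.imwrite('pics/c3.png',np.clip(a*1.7,0,255).astype(np.uint8)[:,:,::-1])
s=arm.observe();print(s['ee_pos'],s['ft_force'])
E
```

```text
203 196 [ 0.397 -0.06   0.191] [26 26 28] | 207 196 [ 0.406 -0.06   0.19 ] [28 27 28] | 211 196 [ 0.415 -0.061  0.19 ] [57 56 56] | 
203 199 [ 0.396 -0.064  0.185] [24 24 27] | 207 199 [ 0.405 -0.063  0.183] [28 25 27] | 211 199 [ 0.415 -0.064  0.184] [32 27 27] | 
203 202 [ 0.395 -0.058  0.172] [65 32 26] | 207 202 [ 0.404 -0.058  0.171] [66 32 27] | 211 202 [ 0.414 -0.06   0.171] [65 33 26] | 
203 205 [ 0.394 -0.053  0.159] [65 31 25] | 207 205 [ 0.404 -0.055  0.16 ] [65 31 25] | 211 205 [ 0.413 -0.054  0.158] [65 32 25] | 
203 208 [ 0.393 -0.054  0.151] [65 33 27] | 207 208 [ 0.403 -0.051  0.148] [64 30 24] | 211 208 [ 0.412 -0.054  0.149] [64 32 27] | 
203 211 [0.383 0.132 0.001] [106  85  75] | 207 211 [0.399 0.016 0.088] [63 32 27] | 211 211 [0.41  0.016 0.087] [60 30 25] | 
203 214 [ 0.383  0.124 -0.003] [107  87  77] | 207 214 [0.399 0.017 0.077] [64 33 28] | 211 214 [0.409 0.017 0.077] [64 32 26] | 
203 217 [0.383 0.104 0.001] [109  90  79] | 207 217 [0.394 0.1   0.003] [90 70 62] | 211 217 [0.406 0.101 0.001] [109  89  79] | 
203 220 [0.383 0.088 0.003] [151 136 129] | 207 220 [0.397 0.026 0.05 ] [129 121 116] | 211 220 [0.407 0.021 0.053] [149 144 142] | 
203 223 [0.386 0.017 0.048] [112 109 108] | 207 223 [0.396 0.014 0.049] [108 105 103] | 211 223 [0.407 0.018 0.045] [100  97  95] | 
203 226 [ 0.438 -1.001  0.86 ] [156 131 117] | 207 226 [0.393 0.061 0.001] [156 130 116] | 211 226 [0.405 0.058 0.002] [156 131 117] | 
[0.40229629 0.02763591 0.04391514] [-0.94697771 -0.5322956  -0.56674277]
```

View pics/c3.png

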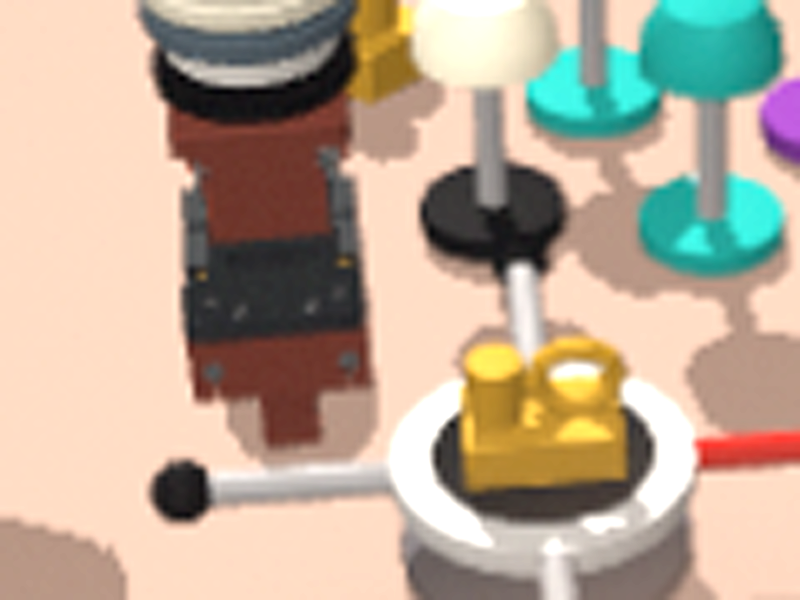

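The enlarged crop shows the fingertip ending at crop (292,440), above and behind the bar. Its depth reading puts the tip at z ≈ 0.07, but the state reports 0.044. I'll check the height another way, through the wrist camera.

```bash
python3 - <<'E'
from h import *
from scipy.spatial.transform import Rotation as R
s=arm.observe();W=grab('wrist');q=s['tool_rot'];Rt=R.from_quat([q[1],q[2],q[3],q[0]]).as_matrix();M=W['T_tool_cam'];print(M.round(3))
for u,v in((60,30),(60,150),(460,150),(100,250),(260,170),(260,210),(280,260),(280,300),(280,340),(280,375)):
    z=W['z_map'][v,u];K=np.array([[W['fx'],0,W['cx']],[0,W['fy'],W['cy']],[0,0,1.]])
    p=cv2.undistortPoints(np.array([[[u,v]]],float),K,np.array([W['k1'],0,0,0,0.]))[0,0]
    t=M@np.array([p[0]*z,p[1]*z,z,1]);print(u,v,round(float(z),3),'tool',t[:3].round(3),'world',(Rt@t[:3]+s['ee_pos']).round(3))
print(s['ee_pos'])
f=grab('top'); 
E
```

```text
[[-0.    -0.968 -0.251  0.069]
 [ 1.    -0.     0.001  0.001]
 [-0.001 -0.251  0.968 -0.183]
 [ 0.     0.     0.     1.   ]]
60 30 0.203 tool [ 0.134 -0.142  0.043] world [ 0.271 -0.117  0.   ]
60 150 0.224 tool [ 0.056 -0.154  0.045] world [ 0.349 -0.128 -0.001]
460 150 0.223 tool [0.056 0.127 0.044] world [ 0.344  0.154 -0.   ]
100 250 0.243 tool [-0.019 -0.135  0.045] world [ 0.424 -0.107 -0.001]
260 170 0.172 tool [ 0.048 -0.009 -0.011] world [0.354 0.017 0.055]
260 210 0.235 tool [ 0.013 -0.013  0.044] world [ 0.39   0.014 -0.001]
280 260 0.149 tool [ 0.011  0.001 -0.044] world [0.391 0.029 0.088]
280 300 0.148 tool [-0.006  0.001 -0.05 ] world [0.408 0.029 0.093]
280 340 0.202 tool [-0.058  0.001 -0.008] world [0.46  0.03  0.052]
280 375 0.066 tool [ 0.02   0.001 -0.127] world [0.382 0.028 0.171]
[0.40229629 0.02763591 0.04391514]
```

The wrist depth agrees the TCP is 44 mm above the bench, but the shut fingers visibly end about 27 mm above that point. The first sweep therefore passed over the bar and nothing moved. I'll back off, go 28 mm lower and check.

```bash
python3 -m crank '{"offset": [[-2,20,0],[-4,40,0],[-4,40,-14],[-4,40,-28],[-4,40,-28]], "yaw": [-0.05,-0.1,-0.1,-0.1,-0.1]}'
python3 - <<'E'
from h import *
f=grab('side')
for u in(204,207,210):
  for v in range(196,222,2): print(u,v,np.round(dep(f,u,v),3),f['img'][v,u])
a=cv2.resize(f['img'][150:240,165:285],(800,600),interpolation=cv2.INTER_CUBIC)
cv2.imwrite('pics/c4.png',np.clip(a*1.7,0,255).astype(np.uint8)[:,:,::-1])
E
```

```text
t: 4.15
ee_pos: [0.396, 0.0668, 0.0119]
tool_rot: [-0.002, 0.04, 0.999, -0.0]
ft_force: [-0.1, 0.2, 0.9]
finger_gap: 0.0004
finger_force: 0.0
204 196 [ 0.397 -0.013  0.157] [28 28 30]
204 198 [ 0.397 -0.021  0.157] [25 26 27]
204 200 [ 0.396 -0.024  0.153] [24 26 27]
204 202 [ 0.396 -0.022  0.146] [52 31 27]
204 204 [ 0.395 -0.023  0.14 ] [67 33 27]
204 206 [ 0.394 -0.016  0.129] [67 34 28]
204 208 [ 0.394 -0.013  0.12 ] [68 34 28]
204 210 [ 0.393 -0.011  0.113] [62 32 25]
204 212 [0.389 0.057 0.054] [64 33 28]
204 214 [0.389 0.055 0.049] [65 33 27]
204 216 [0.389 0.053 0.044] [67 35 30]
204 218 [0.386 0.097 0.003] [110  90  80]
204 220 [0.386 0.09  0.001] [110  98  93]
207 196 [ 0.404 -0.013  0.157] [29 30 29]
207 198 [ 0.404 -0.022  0.157] [33 33 35]
207 200 [ 0.404 -0.022  0.151] [25 25 26]
207 202 [ 0.403 -0.02   0.143] [60 32 28]
207 204 [ 0.403 -0.023  0.14 ] [67 33 27]
207 206 [ 0.402 -0.019  0.13 ] [67 33 27]
207 208 [ 0.401 -0.012  0.119] [67 34 28]
207 210 [ 0.401 -0.019  0.118] [65 34 28]
207 212 [0.398 0.056 0.054] [63 33 27]
207 214 [0.397 0.054 0.049] [65 33 26]
207 216 [0.397 0.056 0.041] [66 34 28]
207 218 [0.394 0.095 0.003] [110  90  80]
207 220 [0.397 0.026 0.05 ] [100  91  87]
210 196 [ 0.412 -0.014  0.156] [49 48 47]
210 198 [ 0.411 -0.024  0.158] [29 30 32]
210 200 [ 0.411 -0.02   0.149] [25 25 28]
210 202 [ 0.41  -0.02   0.143] [60 32 27]
210 204 [ 0.41  -0.02   0.137] [66 34 28]
210 206 [ 0.409 -0.012  0.125] [61 35 31]
210 208 [ 0.409 -0.018  0.122] [67 35 28]
210 210 [ 0.408 -0.014  0.114] [64 35 29]
210 212 [0.406 0.058 0.052] [64 36 31]
210 214 [0.405 0.051 0.051] [62 37 31]
210 216 [0.405 0.056 0.04 ] [71 42 36]
210 218 [ 0.403  0.1   -0.002] [110  90  80]
210 220 [0.405 0.026 0.049] [101  96  93]
```

View pics/c4.png

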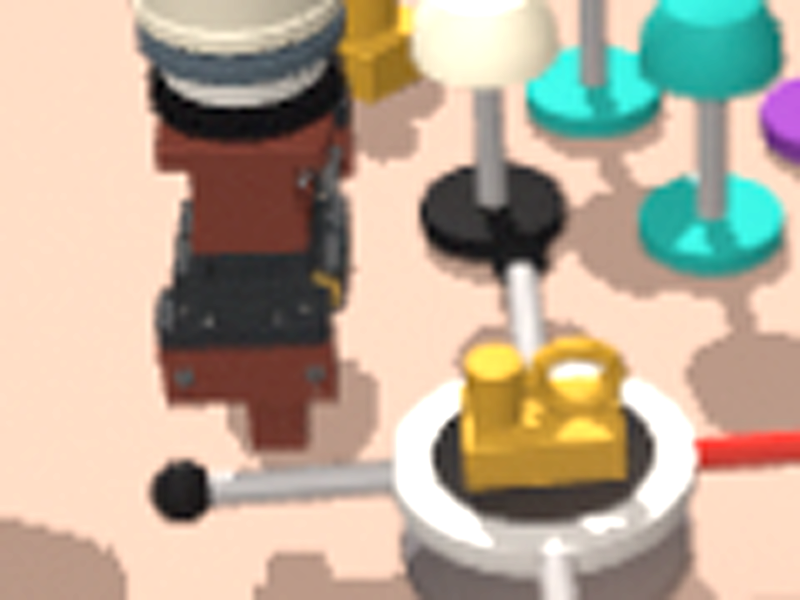

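The fingertip now ends at z ≈ 0.039, beside the bar at y ≈ 0.066 (crop (278,445)), which is right for pushing. I'll begin slowly.

```bash
python3 -m crank '{"offset": [[0,-9,0],[0,-18,0],[0,-26,0],[0,-34,0],[0,-41,0]], "yaw": [0,0,0,0,0]}'
python3 - <<'E'
from h import *
print(redang()[0])
s=arm.observe();print(s['ee_pos'],s['ft_force'])
E
```

```text
t: 4.82
ee_pos: [0.3973, 0.0262, 0.0143]
tool_rot: [0.0, 0.04, 0.999, 0.0]
ft_force: [-1.9, 3.3, 2.0]
finger_gap: 0.0004
finger_force: 1.6
('top', 127, 48, [0.6455, 0.0395], 0.1281, 0.1273)
[0.39748444 0.02549161 0.01411322] [ 0.72696729 -0.23532108 -0.60929381]
```

```bash
python3 -m crank '{"offset": [[-1,-9,0],[0,-17,0],[1,-26,0],[3,-34,0],[6,-42,0]], "yaw": [0.08,0.16,0.24,0.32,0.41]}'
python3 -m crank '{"offset": [[3,-8,0],[8,-16,0],[12,-23,0],[18,-30,0],[23,-36,0]], "yaw": [0.08,0.16,0.24,0.32,0.41]}'
python3 - <<'E'
from h import *
f=grab('top'); save(f,'t5.png')
print(redang()[0])
s=arm.observe();print(s['ee_pos'],s['ft_force'])
a=cv2.resize(f['img'][150:330,110:350],(800,600),interpolation=cv2.INTER_CUBIC); a=np.clip(a*1.6,0,255).astype(np.uint8)
cv2.imwrite('pics/c5.png',a[:,:,::-1])
E
```

```text
t: 5.55
ee_pos: [0.4031, -0.0155, 0.014]
tool_rot: [-0.0, -0.166, 0.986, 0.0]
ft_force: [-1.6, 2.7, 1.5]
finger_gap: 0.0001
finger_force: 1.6
t: 6.18
ee_pos: [0.4259, -0.0518, 0.0139]
tool_rot: [-0.001, -0.363, 0.932, 0.0]
ft_force: [-1.8, 1.7, 1.2]
finger_gap: 0.0001
finger_force: 1.5
('top', 127, 47, [0.5865, 0.1377], 0.9465, 0.9464)
[ 0.42632813 -0.05194363  0.01381075] [ 0.60441575 -0.38427044 -0.54462215]
```

View pics/c5.png

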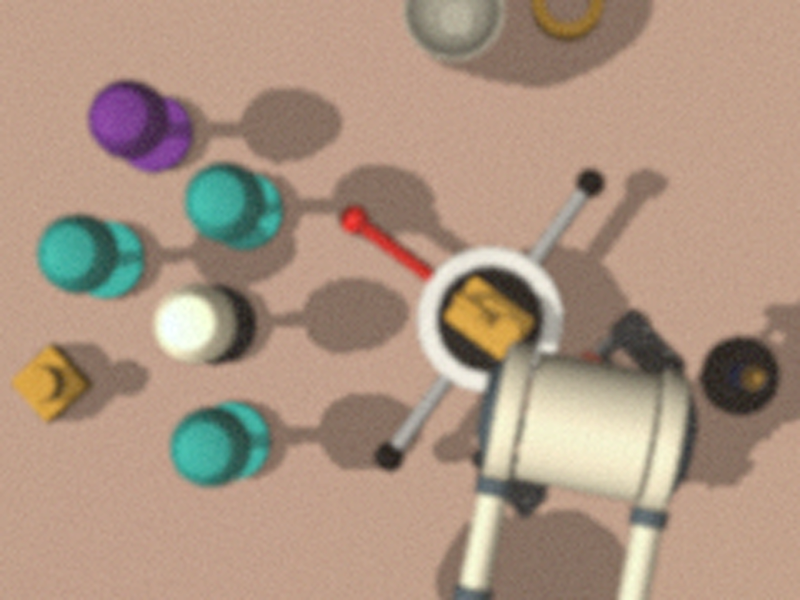

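Red now stands at 54°, and the core has turned with the disc. The white lamp is at crop (195,323). The last joint is near its range, so I'll push a little more here, then lift, turn back, and finish on the next arm (black ball at crop (388,457)).

```bash
python3 -m crank '{"offset": [[5,-5,0],[10,-10,0],[15,-14,0],[15,-14,0],[3,-6,0]], "yaw": [0,0,0,0,0]}'
python3 -m crank '{"offset": [[-5,5,0],[-5,5,40],[-5,5,80],[-15,25,90],[-25,50,90]], "yaw": [0,0,-0.15,-0.32,-0.5]}'
python3 -m crank '{"offset": [[0,30,0],[0,60,0],[5,80,0],[16,98,0],[16,98,0]], "yaw": [-0.18,-0.36,-0.54,-0.72,-0.9]}'
python3 -m crank '{"offset": [[0,0,0],[0,0,0]], "yaw": [-0.14,-0.14]}'
python3 - <<'E'
from h import *
print(redang()[0])
s=arm.observe();print(s['ee_pos'],s['tool_rot'],s['qpos'])
E
```

```text
t: 6.95
ee_pos: [0.4299, -0.0584, 0.0142]
tool_rot: [0.0, -0.361, 0.933, -0.001]
ft_force: [-0.2, -0.3, 0.4]
finger_gap: 0.0007
finger_force: 0.0
t: 7.58
ee_pos: [0.4052, -0.0077, 0.1059]
tool_rot: [0.002, -0.116, 0.993, -0.001]
ft_force: [-0.1, -0.5, -0.1]
finger_gap: 0.0002
finger_force: 0.0
t: 8.2
ee_pos: [0.4209, 0.0913, 0.1042]
tool_rot: [0.0, 0.326, 0.945, 0.0]
ft_force: [0.4, 0.6, -0.1]
finger_gap: 0.0004
finger_force: 0.0
t: 8.45
ee_pos: [0.4206, 0.0904, 0.1042]
tool_rot: [0.0, 0.389, 0.921, 0.0]
ft_force: [0.9, 0.6, -0.3]
finger_gap: 0.0004
finger_force: 0.0
('top', 126, 47, [0.5606, 0.1537], 1.158, 1.1575)
[0.42051017 0.09030962 0.10420636] [3.40690149e-04 3.88036616e-01 9.21643893e-01 5.21858938e-05] [ 1.32635196e-01 -3.78293397e-01  1.82725553e+00 -2.57020311e-04
  1.69199015e+00 -6.41191578e-01]
```

```bash
python3 -m crank '{"offset": [[0,0,-45],[0,0,-90],[0,0,-90]], "yaw": [0,0,0]}'
python3 -m crank '{"offset": [[-5,-6,0],[-9,-13,0],[-13,-19,0],[-16,-26,0],[-19,-33,0]], "yaw": [0.07,0.14,0.21,0.28,0.35]}'
python3 -m crank '{"offset": [[-2,-5,0],[-3,-9,0],[-3,-9,0]], "yaw": [0.05,0.1,0.1]}'
python3 - <<'E'
from h import *
print(redang()[0])
s=arm.observe();print(s['ee_pos'],s['tool_rot'],s['ft_force'])
f=grab('top');P=np.array([dep(f,u,v) for v in range(225,270) for u in range(145,195)])
P=P[(P[:,2]>.075)&(P[:,2]<.14)&(np.hypot(P[:,0]-.497,P[:,1]-.25)<.045)]
for z in(.08,.1,.115):
  Q=P[P[:,2]>z];print(len(Q),Q.mean(0).round(4),Q.min(0).round(3),Q.max(0).round(3))
A=np.c_[2*P,np.ones(len(P))];print('sphere',np.linalg.lstsq(A,(P**2).sum(1),rcond=None)[0][:3])
E
```

```text
t: 8.93
ee_pos: [0.4176, 0.0899, 0.0107]
tool_rot: [-0.003, 0.389, 0.921, -0.002]
ft_force: [0.7, 0.2, -0.3]
finger_gap: 0.0004
finger_force: 0.0
t: 9.55
ee_pos: [0.4025, 0.058, 0.0167]
tool_rot: [0.001, 0.221, 0.975, 0.001]
ft_force: [0.9, 3.0, -2.1]
finger_gap: 0.0005
finger_force: 1.5
t: 9.93
ee_pos: [0.3995, 0.0485, 0.0164]
tool_rot: [0.002, 0.174, 0.985, 0.001]
ft_force: [-0.2, 1.5, 0.7]
finger_gap: 0.0003
finger_force: 0.5
('top', 144, 48, [0.5148, 0.1642], 1.4848, 1.4843)
[0.39941482 0.04850629 0.01584812] [1.38086719e-03 1.74267794e-01 9.84697271e-01 3.35950565e-04] [0.68980478 0.26158698 1.06857404]
458 [0.4989 0.2582 0.1225] [0.467 0.23  0.093] [0.53  0.292 0.138]
450 [0.4989 0.2585 0.1229] [0.467 0.23  0.1  ] [0.53  0.292 0.138]
359 [0.4992 0.2604 0.1262] [0.47  0.232 0.115] [0.53  0.291 0.138]
sphere [0.49902216 0.26242624 0.10357079]
```

```bash
python3 -m crank '{"offset": [[-1,-4,0],[-1,-8,0],[-1,-10,0],[-1,-10,0]], "yaw": [0.04,0.08,0.1,0.1]}'
python3 - <<'E'
from h import *
print(redang()[0])
s=arm.observe();print(s['ee_pos'],s['ft_force'])
E
```

```text
t: 10.58
ee_pos: [0.3976, 0.0384, 0.0144]
tool_rot: [0.0, 0.125, 0.992, 0.0]
ft_force: [-1.1, 1.0, 1.1]
finger_gap: 0.0005
finger_force: 0.8
('top', 143, 49, [0.5011, 0.1643], 1.5809, 1.577)
[0.3975223  0.03842791 0.01419074] [0.44460648 1.48268745 1.66821091]
```

```bash
python3 -m crank '{"offset": [[0,-1,0],[0,-1,0],[0,6,0],[0,12,0],[0,12,0]], "yaw": [0,0,0,0,0]}'
python3 -m crank '{"offset": [[0,5,40],[0,5,90],[-30,0,130],[-60,0,150],[-60,0,150]], "yaw": [0,0,0,0,0]}'
python3 - <<'E'
from h import *
print(redang()[0])
T=grab('top');h,s,v=hsv(T)
m=((h<8)|(h>172))&(s>150)&(v>50)
c=cv2.findNonZero(m.astype(np.uint8))[:,0]
c=c[(c[:,0]>190)&(c[:,0]<250)&(c[:,1]>225)&(c[:,1]<265)]
P=np.array([onz(T,*p,.045)[:2] for p in c]); vx,vy,x0,y0=cv2.fitLine(P.astype(np.float32),cv2.DIST_L2,0,.01,.0001).ravel()
print('line ang',np.arctan2(vy*np.sign(vy),vx*np.sign(vy)),'x at y=.0211',x0+(.0211-y0)*vx/vy,'x at lamp y=.26',x0+(.26-y0)*vx/vy)
for c in((257,195),(308,246),(256,297)):
    b=blob(T,v<45,c,9); print('black',b and (b[0],onz(T,*b[0],.045)))
# lamp dome silhouette: warm white, bright vs bench by saturation
b=blob(T,(s<75)&(v>100)&(h>15),(169,247),17);print('dome',b)
b=blob(T,(v<50),(180,247),14);print('foot',b, b and onz(T,*b[0],.014))
a=cv2.resize(T['img'][150:330,110:350],(800,600),interpolation=cv2.INTER_CUBIC); a=np.clip(a*1.6,0,255).astype(np.uint8)
cv2.imwrite('pics/c6.png',a[:,:,::-1])
E
```

```text
t: 11.3
ee_pos: [0.3971, 0.0508, 0.0138]
tool_rot: [-0.0, 0.124, 0.992, -0.0]
ft_force: [0.1, 0.2, -0.5]
finger_gap: 0.0005
finger_force: 0.0
t: 11.92
ee_pos: [0.3376, 0.0504, 0.1663]
tool_rot: [0.003, 0.125, 0.992, 0.0]
ft_force: [-0.5, -0.7, 0.0]
finger_gap: 0.0004
finger_force: 0.0
('top', 140, 50, [0.4991, 0.1645], 1.5943, 1.5939)
line ang 1.5950434 x at y=.0211 0.5025915 x at lamp y=.26 0.49679777
black (array([255.5       , 194.66666667]), array([0.6483889 , 0.02414952, 0.045     ]))
black (array([307.67647059, 243.94117647]), array([ 0.5068276 , -0.12478562,  0.045     ]))
black (array([257.63636364, 296.75757576]), array([0.35747919, 0.01785429, 0.045     ]))
dome (array([165.31014493, 247.34202899]), array([156, 236,  20,  23, 345], dtype=int32))
foot (array([181.40740741, 246.7037037 ]), array([176, 236,  10,  22, 108], dtype=int32)) [0.49953071 0.24152446 0.014     ]
```

View pics/c6.png

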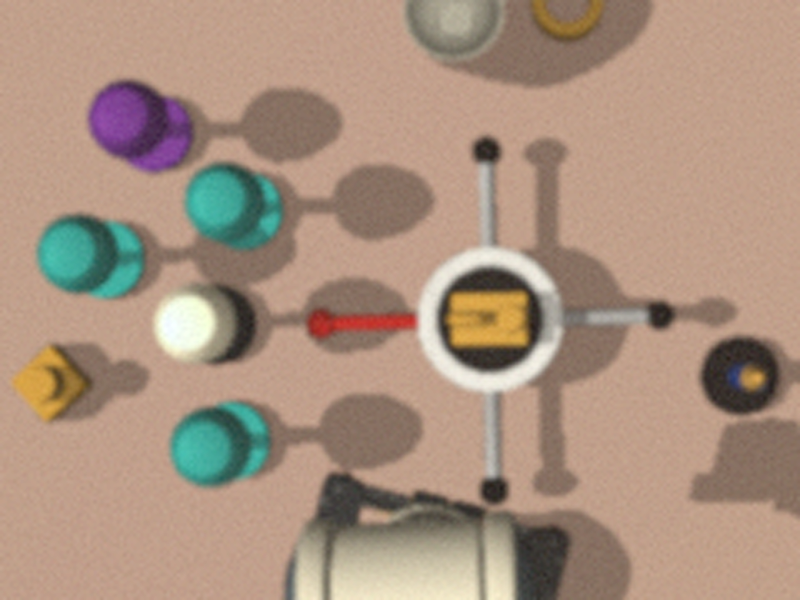

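The final crop shows the red arm, with its ball at (320,323), lined up from the hub (490,320) to the white dome (195,323). The core is in place on the disc. The red arm measures 1.594 rad and the lamp bears 1.590 ± 0.006 rad. The fingertip is clear.

```bash
python3 -c "
from station import arm
print(arm.observe()['joint_vel'].round(3)); print(arm.hand_in())"
```

```text
[0.    0.017 0.006 0.001 0.005 0.   ]
the job is handed in; nothing more can be done
None
```

The job is handed in: the red arm points at the white inspection lamp to within about 0.5° by the camera, the turntable is at rest, the core is still centred on the disc, the robot was touching nothing, and it took about 12 s.

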